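# Put the probe-station accessories back in their foam tray

## Robot

A 6-joint arm with a two-finger parallel gripper is mounted at the origin on a cart in front of the work surface, level with it; the furniture and walls round the work are solid. World frame = base frame: x ahead of the robot, y to its left, z up, the work surface at z = 0. Lengths are in m, angles in rad, forces in N, time in s.
With the tool pointing down it reaches from about 0.35 to 0.775 m from the base axis. Payload 5.5 kg.
Tool frame: the origin (TCP) lies midway between the tips of the shut fingers; the grasp point (between the pads) lies 19 mm behind it; z points along the fingers, y is the line along which they close (so a half turn about z gives the same grasp; the last joint's range is limited). The gripper opens to 85 mm and grips with 20 to 120 N. Pads are 22 mm wide; open, the fingers measure 114 mm over their backs; the gripper's body (76 mm by 85 mm) begins 54 mm behind the grasp point. The pads swing forward as they close: fully open they stand 13 mm farther back than shut.
Start: joints at [1.192, 0.313, 0.046, 1.304, 0, 1.431], TCP at [0.136, 0.559, 0.195] pointing down, gripper open.
Joint ranges: [-2.76, 2.76], [-0.86, 1.69], [-1.03, 1.26], [-2.2, 2.34], [-1.47, 1.5], [-3.14, 3.14]. Speed limits (rad/s): [2.57, 2.57, 3.14, 3.14, 3.14, 3.14].

## Interface

Orientations are given as a unit quaternion [w, x, y, z].
In Python, from workcell import env gives the robot as it stands. The module is installed in compiled form; this text tells all that it offers.
- The arm moves only by the tool carry_out, never from a script. Its argument "series" is a list of rows, each an object with "delta_rot": the turn, a rotation vector about the world's x, y, z normalised to -1 to 1, where 1 is 0.1 rad, a list of three; "travel": the shift along the world's x, y, z normalised to -1 to 1, where 1 is 0.025 m, a list of three; "fingers": the closure, from -1 (fully open) to 1 (shut). In form: [{"delta_rot": [ax, ay, az], "travel": [tx, ty, tz], "fingers": fingers}, ...]. A call has 1 to 5 rows; each row shifts and turns the commanded pose from where the row before left it; what a row does not reach is not made up. A row lasts 1/8 s, in which the tool goes at most 62.5 mm and 10.7 degrees, less where a joint would pass 70% of its speed; a pose out of reach is approached as far as the arm can. A call with a number of a shift or a turn outside -1 to 1 is refused whole. A call with a gripper value outside its range is refused whole. The fingers move at their own pace and stop on an object; "squeeze" is the grip in N (left out, the last holds). Time passes only in rows, so rows that do not move let the fingers close. It gives the time, the measured TCP pose, the force, the opening and the grip force at its end, in the units of the state.
- env.get_state(): the state, without advancing time (a new reading comes with each control period).
- env.read_camera(name): name is "scene" or "top"; returns a dict with "color" (420x560x3 uint8, red, green, blue), "fx", "fy", "cx", "cy" (pixels), "D" ([k1, k2, p1, p2, k3] as OpenCV has them; the pictures are not rectified), "world_from_camera" (4x4, takes a point from camera to world coordinates). Camera axes: x right, y up, looking along -z (the intrinsics and any distortion apply to the point x, -y, -z); pixel columns grow to the right and rows downward; lengths in m; the calibration is good to about 2 mm. A picture is of the moment at which its call begins. There is no depth.
- env.hand_in(): hands the job in; it is judged then, once.
The state is a dict: "clock": time; "joint_pos": joint angles; "qvel": joint speeds; "tau": joint torques, N m; "tcp_pos": TCP position; "orientation": TCP orientation; "wrist_force": force on the tool from outside, world axes, zero at the start; "ft_torque": the same for the moment, N m; "finger_gap": finger opening in m; "grip_force": force on a finger pad.
Only numpy, scipy, OpenCV 4.12 (cv2) and the standard library are available. Lean on these libraries where they do the work, as an engineer would, in place of code of your own. Each camera call takes 0.05 s, during which the arm holds its last target. There are 200 camera calls.

## Task

Put the four probe-station accessories away in the foam tray, each in the cut-out made for it: the vacuum wand, the loupe, the lidded aluminium dish and the small keypad, right way up and fully down in the cut-out. The black vial and the marker pen do not belong in the tray: leave them where they are.

Things in the scene. Friction and masses are not known exactly. Their poses are not given: they have to be found in the camera images.
- loupe: standing loupe, a squat waisted black cylinder 35 mm across and 39 mm tall, with a bluish lens on top, standing on the mat. Origin at the centre of its underside, z up. Grasp round it at any yaw, 34 mm wide; fingertips 12 mm or more above its underside clear the foam when it is put down.
- dish: turned aluminium dish with a fixed lid, standing on the mat: 60 mm across, lid rim 63 mm across from 20 to 26 mm height, and on the lid an upright black tab (6 x 26 mm) up to 38 mm. Origin at the centre of its underside, z up. Grasp across the 63 mm rim at any yaw; fingertips 12 mm or more above its underside clear the foam when it is put down.
- keypad: black remote keypad lying flat, 26 mm (its x) by 50 mm (its y) by 11 mm high, with six small round buttons on top. Origin at the centre of its underside, z up. Grasp across its 26 mm.
- wand: vacuum pick-up pen (vacuum wand) lying flat, 130 mm long (its y), 12 mm thick: a round black barrel from y = -30 to +65 mm, then a 4 mm metal tube with a small foot 12 mm across at y = -65 mm. Origin half-way along, at the height of its underside. Grasp across the barrel near the origin, 12 mm wide along its x.
- foam_loupe: fixed dark grey foam block, 80 mm (x) by 78 mm (y), in the front row of the shallow aluminium tray; a round cut-out 45 mm across, 10 mm deep, pale at the bottom, in its middle for the loupe. Origin at the centre of the block's underside (5 mm above the worktop, 3 mm above the pale mat): cut-out bottom at z = 12 mm, foam top at z = 22 mm. The three front blocks may lie in any order.
- foam_dish: the same fixed foam block with one round cut-out 72 mm across and 10 mm deep in its middle, for the dish. Origin and heights as for foam_loupe. (Around the work: the black enclosure is open in front between two posts at x = 0.33 m, y = 0.48 and -0.37 m; its left wall carries a shelf from y = 0.40 m on, 0.26 m above the worktop. Bring the arm in between the posts.)
- foam_keypad: the same foam block with a rectangular cut-out 37 mm (x) by 60 mm (y), 10 mm deep, in its middle, for the keypad; a finger channel 38 mm wide (y) and as deep runs right across the block along x through the middle of the cut-out. Origin and heights as for foam_loupe. Fixed.
- foam_wand: fixed foam block 56 mm (x) by 238 mm (y), the back row of the tray, with a slot 24 mm (x) by 146 mm (y), 10 mm deep, for the vacuum wand (either way round), and a finger channel 46 mm wide (y), as deep, right across it along x through the slot's middle. Origin under the slot's middle, heights as foam_loupe; the block runs from x = -36 to +20 mm. The tray's rim is lower than the channels.
- vial: black screw-cap vial standing on the mat, 34 mm across and 62 mm tall, ribbed black cap 29 mm across; looks like the loupe but does not belong in the tray. Origin at the centre of its underside. Leave alone.
- marker: marker pen lying on the mat, 121 mm long (its y), 14 mm thick, pale barrel and black cap; about the shape of the vacuum wand but does not belong in the tray. Origin half-way along, at its underside. Leave alone.
There are look-alikes about, which are no part of the job. What is shaped like the keypad but brown is not meant.

How it is judged:
At the end, for the whole second after the job is handed in: Loupe, dish (upright) and keypad (buttons up) rest on the bottom of their own cut-outs, within 8 mm of the middle (keypad 10 mm); the wand lies level down in its slot, within 13 mm of its middle; all released and at rest. Vial moved under 20 mm, marker under 25 mm (horizontal distance between loupe and foam_loupe below 0.008 m and z of loupe in the frame of foam_loupe below 0.0155 m and angle between each of loupe, dish, keypad's own z axis and vertical below 0.12 rad and horizontal distance between dish and foam_dish below 0.008 m and z of dish in the frame of foam_dish below 0.0155 m and horizontal distance between keypad and foam_keypad below 0.01 m and z of keypad in the frame of foam_keypad below 0.0155 m and angle between the y axis of keypad and the y axis of foam_keypad, either way round below 0.5 rad and horizontal distance between wand and foam_wand below 0.013 m and z of wand in the frame of foam_wand below 0.021 m and angle between the y axis of wand and the y axis of foam_wand, either way round below 0.15 rad and angle between wand's own y axis and vertical between 1.52 and 1.62 rad and linear speed of each of loupe, dish, keypad, wand below 0.02 m/s and distance of vial from where it was at the start of the episode below 0.02 m and distance of marker from where it was at the start of the episode below 0.025 m); the robot touches nothing.
It fails at once if the vial is knocked over (angle between vial's own z axis and vertical above 0.6 rad).
It also fails if it takes over 86 s, if anything falls off the work surface, if the arm or the gripper's body presses on something with over 40 N, if the wrist force passes 120 N, or if a joint passes its speed limit or range.

## Working session

There is one attempt and no reset: what is moved stays moved. The work goes in short steps, Python scripts to look and compute and a tool call to move; the robot and the scene stay as the last step left them, time stands still between calls to the robot, and variables do not carry over. Pictures are saved under pics/ and viewed, at most 14 in all, crops included, and the job is handed in when it is done.

Besides the shell and the picture viewer there is one more tool, called after ">>>" as name(argument=value, ...) on one line, values as JSON. carry_out: Moves the arm, as the interface text tells. Its arguments: {"type":"object","properties":{"series":{"type":"array","items":{"type":"object","properties":{"delta_rot":{"type":"array","items":{"type":"number"}},"travel":{"type":"array","items":{"type":"number"}},"fingers":{"type":"number"}}}},"squeeze":{"type":"number"}},"required":["series"]}

```bash
mkdir -p pics; cat > h.py <<'E'
import numpy as np, cv2
from workcell import env
def snap(n):
    r=env.read_camera(n); np.savez(f'{n}.npz',**{k:np.array(v) for k,v in r.items()}); return r
def load(n): return dict(np.load(f'{n}.npz'))
def K(r): return np.array([[r['fx'],0,r['cx']],[0,r['fy'],r['cy']],[0,0,1]],float)
def ray(r,uv):
    p=cv2.undistortPoints(np.array([[uv]],float),K(r),np.array(r['D'],float))[0,0]
    T=np.array(r['world_from_camera']); d=T[:3,:3]@np.array([p[0],-p[1],-1]); return T[:3,3],d
def atz(r,uv,z):
    o,d=ray(r,uv); return o+d*(z-o[2])/d[2]
def tri(r1,u1,r2,u2):
    o1,d1=ray(r1,u1);o2,d2=ray(r2,u2)
    s=np.linalg.lstsq(np.c_[d1,-d2],o2-o1,rcond=None)[0]
    a=o1+d1*s[0];b=o2+d2*s[1]; return (a+b)/2,np.linalg.norm(a-b)
def proj(r,P):
    T=np.linalg.inv(np.array(r['world_from_camera'])); p=T[:3,:3]@np.array(P,float)+T[:3,3]; p=p*[1,-1,-1]
    return cv2.projectPoints(p[None],np.zeros(3),np.zeros(3),K(r),np.array(r['D'],float))[0][0,0]
def save(r,f,crop=None,s=1):
    im=r['color'][...,::-1]
    if crop: a,b,c,d=crop; im=im[b:d,a:c]
    cv2.imwrite('pics/'+f,cv2.resize(im,None,fx=s,fy=s,interpolation=cv2.INTER_CUBIC))
E
python3 - <<'E'
from h import *
for n in('scene','top'):
    r=snap(n); save(r,n+'0.png',s=1.4); print(n,np.round(r['world_from_camera'],3),r['fx'],r['D'])
print(env.get_state())
E
```

```text
scene [[ 0.544  0.602 -0.585 -0.261]
 [-0.839  0.4   -0.369 -0.491]
 [ 0.012  0.691  0.723  1.007]
 [ 0.     0.     0.     1.   ]] 537.6680513168686 [-0.13496828  0.          0.          0.          0.        ]
top [[-0.07   0.953 -0.294  0.294]
 [-0.998 -0.068  0.017 -0.009]
 [-0.004  0.295  0.956  0.876]
 [ 0.     0.     0.     1.   ]] 387.5266117361975 [0.00930537 0.         0.         0.         0.        ]
{'clock': 0.1, 'joint_pos': array([1.19239266e+00, 3.13951453e-01, 4.51206449e-02, 1.30364199e+00,
       4.51878207e-05, 1.43120144e+00]), 'qvel': array([-0.00178182, -0.00145137,  0.00331504,  0.00057228, -0.00150307,
        0.00097329]), 'tau': array([ 2.11194514e-03, -4.81727135e+01,  2.99243009e+01,  1.28182996e-02,
       -7.53537870e-05, -8.60515392e-07]), 'tcp_pos': array([0.13581186, 0.55819759, 0.19399471]), 'orientation': array([-2.36523525e-04,  1.19120836e-01,  9.92879410e-01, -8.04490721e-04]), 'wrist_force': array([-0.79934183,  0.34512895,  0.99716592]), 'ft_torque': array([-0.0112283 , -0.03363422, -0.04555005]), 'grip_force': 0.0, 'finger_gap': 0.08557542757613289}
```

View pics/scene0.png

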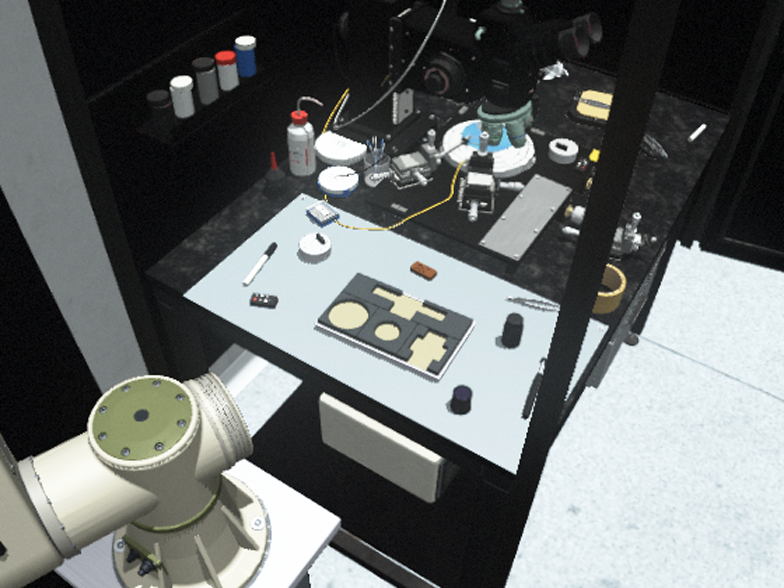

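View pics/top0.png

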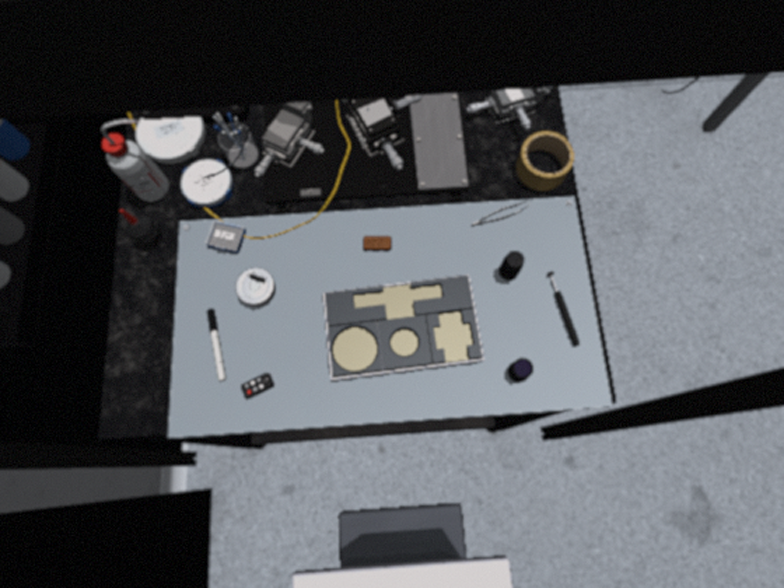

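Top view (shown at 1.4x):
- **Items:** dish (255,287), keypad (257,386), loupe with bluish lens (520,369), wand with thin tube and foot (563,308).
- **Look-alikes:** vial (511,265) for the loupe, marker (217,345) for the wand, brown block (377,243) for the keypad, round white jars (206,182) for the dish.
- **Cut-outs:** dish (355,349), loupe (404,342), keypad (453,336), wand slot (398,298).

I'll check these choices in close crops.

```bash
python3 - <<'E'
from h import *
t=load('top');s=load('scene')
save(t,'t1.png',(120,180,280,300),5); save(t,'t2.png',(220,180,440,300),3.6); 
a=cv2.resize(s['color'][150:270,160:300,::-1],None,fx=4,fy=4,interpolation=2); cv2.imwrite('pics/s1.png',a)
save(s,'s2.png',(220,190,400,310),4.4)
E
```

```text
(no output)
```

View pics/t1.png

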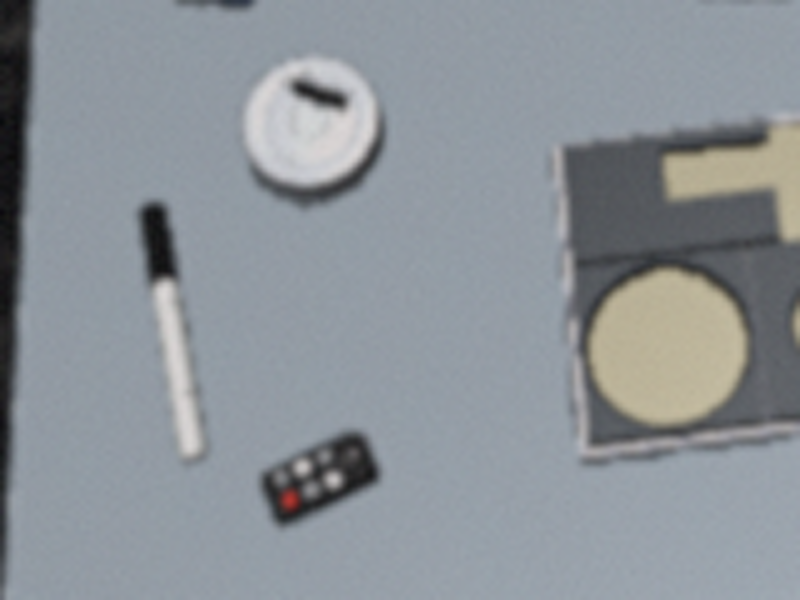

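View pics/t2.png

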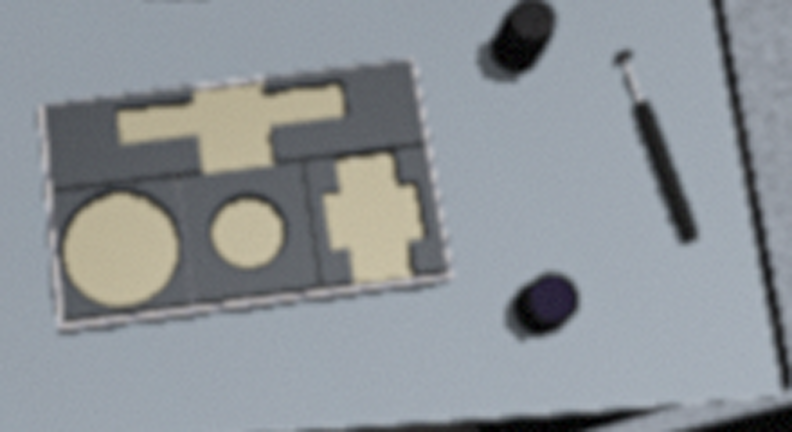

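View pics/s1.png

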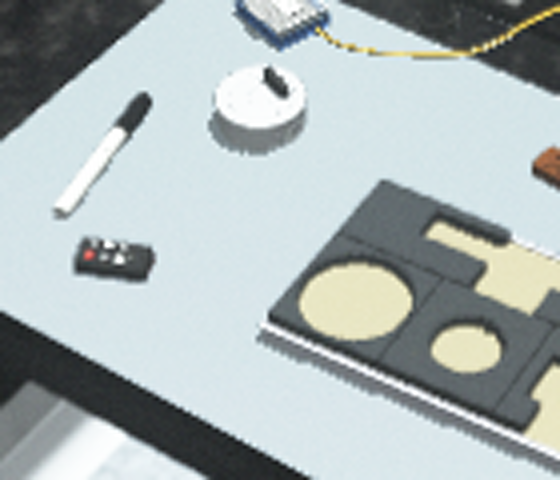

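View pics/s2.png

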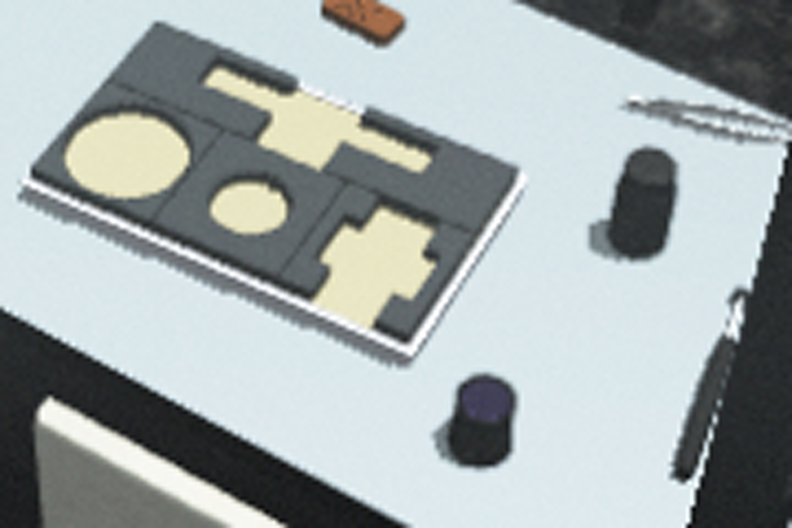

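Crops confirm the picks. The loupe has the violet lens at t2 (553,299) and the vial is the taller one at t2 (525,35). The wand's foot is at t2 (623,57). The keypad is black with a red button, at t1 (320,480).

```bash
cat > m.py <<'E'
from h import *
t=load('top');s=load('scene')
c=lambda o,k:(lambda x,y:(o[0]+(x+.5)/k-.5,o[1]+(y+.5)/k-.5))
t1=c((120,180),5);t2=c((220,180),3.6);s1=c((160,150),4);s2=c((220,190),4.4)
pts={'dishlid .028':(t1(313,122),s1(260,98)),'keypad top .013':(t1(320,479),s1(115,254)),
'loupe top .041':(t2(553,299),s2(487,397)),'wand foot':(t2(623,57),s2(739,296)),'wand end':(t2(686,238),s2(684,473)),
'vial':(t2(531,20),s2(651,165)),
'foamBL .027':(t2(45,105),s2(157,22)),'foamBR':(t2(412,63),s2(522,172)),'foamFR':(t2(440,273),s2(410,345)),'foamFL':(t2(62,320),s2(33,172)),
'dishpale .017':(t1(668,346),s1(356,300)),'loupepale':(t2(248,233),s2(249,208)),
'marker a':(t1(153,208),s1(143,98)),'marker b':(t1(193,457),s1(62,212))}
if __name__=='__main__':
  for k,(a,b) in pts.items(): P,e=tri(t,a,s,b); print(k,P.round(4),round(e,4))
  for n,u,z in[('kp',t1(262,484),.013),('kp',t1(353,432),.013),('kp',t1(380,478),.013),('kp',t1(283,526),.013)]:print(n,atz(t,u,z).round(4))
E
python3 m.py
```

```text
dishlid .028 [0.5892 0.2102 0.0229] 0.0021
keypad top .013 [0.4265 0.2078 0.011 ] 0.0006
loupe top .041 [ 0.4207 -0.2093  0.0401] 0.0006
wand foot [ 0.58   -0.2837  0.0091] 0.0015
wand end [ 0.4594 -0.308   0.0032] 0.0014
vial [ 0.5917 -0.2145  0.0624] 0.001
foamBL .027 [0.5693 0.095  0.0228] 0.002
foamBR [ 0.5822 -0.1439  0.0226] 0.0011
foamFR [ 0.4471 -0.1489  0.012 ] 0.0034
foamFL [0.4324 0.088  0.0189] 0.0014
dishpale .017 [0.4735 0.0505 0.0195] 0.0003
loupepale [ 0.4778 -0.0292  0.0192] 0.001
marker a [0.5572 0.2882 0.0081] 0.0029
marker b [0.4414 0.2664 0.0045] 0.0008
kp [0.4256 0.2332 0.013 ]
kp [0.4459 0.193  0.013 ]
kp [0.4246 0.181  0.013 ]
kp [0.4065 0.2237 0.013 ]
```

```bash
cat > fit.py <<'E'
from m import *
from scipy.optimize import least_squares
# tray frame: origin = loupe block centre, x back, y left
def W(p,l,z): c,si=np.cos(p[2]),np.sin(p[2]); return [p[0]+c*l[0]-si*l[1],p[1]+si*l[0]+c*l[1],z]
L={'foamBL .027':(98,119,.027),'foamBR':(98,-119,.027),'foamFR':(-40,-119,.027),'foamFL':(-40,119,.027),'dishpale .017':(0,80,.02),'loupepale':(0,0,.02)}
def res(p,views=(0,1)):
  o=[]
  for k,(x,y,z) in L.items():
    for v in views: o.append((proj((t,s)[v],W(p,(x/1e3,y/1e3),z))-pts[k][v]))
  return np.ravel(o)
for v in((0,),(1,),(0,1)):
  q=least_squares(res,[.478,-.029,.053],args=(v,),loss='soft_l1',x_scale=[.01,.01,.01]); print(v,q.x.round(4)); print(q.fun.reshape(-1,2).round(1).tolist())
p=q.x
for n,l in dict(dish=(0,.08),loupe=(0,0),keypad=(0,-.08),wand=(.078,0)).items(): print(n,np.round(W(p,l,0),4))
fd=lambda im,r,P,col: cv2.polylines(im,[np.int32([(proj(r,x)*S-np.array(off)*S)*16 for x in P])],True,col,1,cv2.LINE_AA,4)
S=3.4
outs=[]
for r,off,name in((t,(215,185),'ot'),(s,(215,185),'os')):
  im=cv2.resize(r['color'][off[1]:off[1]+100,off[0]:off[0]+ (140 if name=='ot' else 130),::-1],None,fx=S*1,fy=S*1,interpolation=2).copy()
  rect=lambda cx,cy,hx,hy,z:[W(p,(cx+a*hx,cy+b*hy),z) for a,b in((1,1),(1,-1),(-1,-1),(-1,1))]
  circ=lambda cy,R,z:[W(p,(R*np.cos(a),cy+R*np.sin(a)),z) for a in np.linspace(0,6.28,40)]
  for z,col in((.027,(0,0,255)),(.017,(0,200,0))):
    for P in(rect(.029,0,.069,.119,z),rect(.078,0,.012,.073,z),rect(0,-.08,.0185,.03,z),circ(0,.0225,z),circ(.08,.036,z)): fd(im,r,P,col)
  outs.append(im)
cv2.imwrite('pics/fit.png',cv2.resize(np.vstack([outs[0][:,:442],outs[1][:,:442]]),(600,int(600*680/442)))[:1000]) if 0 else cv2.imwrite('pics/fit.png',np.hstack([outs[0][:,:400],outs[1][:,:400]]))
E
python3 fit.py
```

```text
(0,) [ 0.4771 -0.029   0.0484]
[[-0.4, -0.2], [0.1, -0.2], [2.1, 0.0], [-0.2, -0.3], [-0.3, 0.1], [-0.2, 0.4]]
(1,) [ 0.4744 -0.0318  0.0545]
[[0.4, -0.0], [-0.2, -0.0], [-0.2, -1.4], [-0.5, -0.5], [0.1, 1.1], [0.4, 1.1]]
(0, 1) [ 0.4766 -0.0298  0.0504]
[[-0.1, 0.1], [0.5, -0.9], [0.4, -0.1], [-0.4, -0.7], [2.5, 0.1], [-0.6, -2.2], [0.3, -0.0], [-0.6, -1.6], [0.1, 0.4], [-0.0, 0.1], [0.2, 0.6], [0.2, 0.2]]
dish [0.4725 0.0501 0.    ]
loupe [ 0.4766 -0.0298  0.    ]
keypad [ 0.4806 -0.1097  0.    ]
wand [ 0.5545 -0.0259  0.    ]
```

View pics/fit.png

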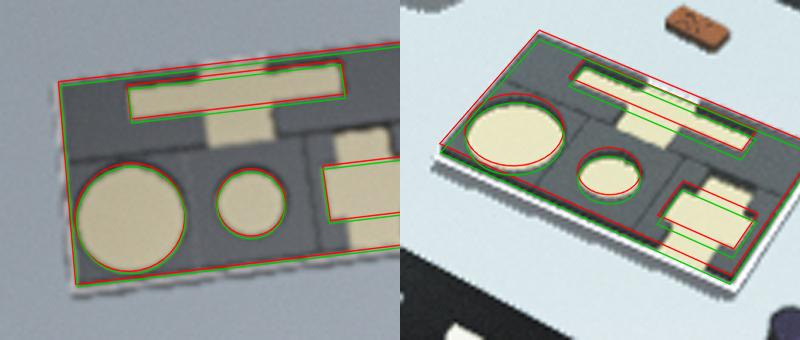

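The foam fit agrees in the two views to about 3 mm, which is the calibration error. The top view overlays exactly: dish hole at (130,217), loupe hole (251,203). Next I'll work out the object positions in each view at their known heights.

```bash
python3 - <<'E'
from m import *
for k,z in {'dishlid .028':.028,'keypad top .013':.013,'loupe top .041':.041,'wand foot':.008,'wand end':.008,'vial':.064,'marker a':.009,'marker b':.009}.items():
  print(k,atz(t,pts[k][0],z).round(4),atz(s,pts[k][1],z).round(4))
E
```

```text
dishlid .028 [0.5881 0.2081 0.028 ] [0.584  0.2073 0.028 ]
keypad top .013 [0.426  0.2076 0.013 ] [0.4253 0.2061 0.013 ]
loupe top .041 [ 0.4203 -0.2088  0.041 ] [ 0.4203 -0.2097  0.041 ]
wand foot [ 0.581  -0.2847  0.008 ] [ 0.5802 -0.2831  0.008 ]
wand end [ 0.4579 -0.3058  0.008 ] [ 0.4566 -0.3093  0.008 ]
vial [ 0.5907 -0.2137  0.064 ] [ 0.5907 -0.2152  0.064 ]
marker a [0.5578 0.2868 0.009 ] [0.5556 0.2886 0.009 ]
marker b [0.4405 0.2652 0.009 ] [0.4385 0.2626 0.009 ]
```

Going first for the keypad, staying retracted so the arm passes inside the left post.

>>> carry_out(series=[{"travel":[0,-1,0],"delta_rot":[0,0,-1],"fingers":-0.4},{"travel":[0,-1,0],"delta_rot":[0,0,-1],"fingers":-0.4},{"travel":[0,-1,0],"delta_rot":[0,0,-1],"fingers":-0.4},{"travel":[0,-1,0],"delta_rot":[0,0,-1],"fingers":-0.4},{"travel":[0,-1,0],"delta_rot":[0,0,-1],"fingers":-0.4}], squeeze=40)

```text
clock: 0.72
tcp_pos: [0.1358, 0.4326, 0.1944]
orientation: [-0.0, 0.363, 0.932, -0.0]
wrist_force: [0.7, 0.3, 0.2]
finger_gap: 0.0597
grip_force: 0.0
```

>>> carry_out(series=[{"travel":[0.4,-1,0],"delta_rot":[0,0,-1],"fingers":-0.4},{"travel":[0.6,-1,0],"delta_rot":[0,0,-1],"fingers":-0.4},{"travel":[1,-0.6,0],"delta_rot":[0,0,-1],"fingers":-0.4},{"travel":[1,-0.6,0],"delta_rot":[0,0,-1],"fingers":-0.4},{"travel":[1,-0.6,0],"delta_rot":[0,0,0],"fingers":-0.4}])

```text
clock: 1.35
tcp_pos: [0.2365, 0.3379, 0.1946]
orientation: [-0.0, 0.539, 0.842, -0.0]
wrist_force: [0.4, 0.7, 0.3]
finger_gap: 0.0598
grip_force: 0.0
```

>>> carry_out(series=[{"travel":[0.95,-0.655,0],"delta_rot":[0,0,0],"fingers":-0.4},{"travel":[0.95,-0.655,0],"delta_rot":[0,0,0],"fingers":-0.4},{"travel":[0.95,-0.655,0],"delta_rot":[0,0,0],"fingers":-0.4},{"travel":[0.95,-0.655,0],"delta_rot":[0,0,0],"fingers":-0.4},{"travel":[0.95,-0.655,-0.5],"delta_rot":[0,0,0],"fingers":-0.4}])

```text
clock: 1.98
tcp_pos: [0.356, 0.2564, 0.1826]
orientation: [0.0, 0.539, 0.842, 0.001]
wrist_force: [0.1, 0.7, -0.4]
finger_gap: 0.0595
grip_force: 0.0
```

>>> carry_out(series=[{"travel":[0.95,-0.655,-1],"delta_rot":[0,0,0],"fingers":-0.4},{"travel":[0.95,-0.655,-1],"delta_rot":[0,0,0],"fingers":-0.4},{"travel":[0.95,-0.655,-1],"delta_rot":[0,0,0],"fingers":-0.4},{"travel":[0,0,-1],"delta_rot":[0,0,0],"fingers":-0.4},{"travel":[0,0,-1],"delta_rot":[0,0,0],"fingers":-0.4}])

```text
clock: 2.6
tcp_pos: [0.4259, 0.2072, 0.0561]
orientation: [-0.0, 0.54, 0.842, -0.0]
wrist_force: [0.0, 0.3, 0.1]
finger_gap: 0.0597
grip_force: 0.0
```

```bash
python3 - <<'E'
from h import *
st=env.get_state();print(st['tcp_pos'],st['wrist_force'])
r=env.read_camera('top');q=env.read_camera('scene')
p=st['tcp_pos'];a=np.array([np.cos(.433),np.sin(.433),0])
out=[]
for c,(n) in((r,'t'),(q,'s')):
  print(n,proj(c,p),proj(c,p+a*.03),proj(c,p-a*.03))
  u=proj(c,p).astype(int); im=c['color'][u[1]-45:u[1]+45,u[0]-45:u[0]+45,::-1]
  print(u-45)
  out.append(cv2.resize(im,(400,400),interpolation=2))
cv2.imwrite('pics/k1.png',np.hstack(out))
E
```

```text
[0.42593746 0.20719814 0.05607679] [0.00055268 0.28510127 0.10590099]
t [178.66064712 272.66215988] [172.87162325 260.29893817] [184.55880375 285.26522891]
[133 227]
s [186.43030241 200.91444829] [189.42533927 192.7314548 ] [183.34993371 209.34992493]
[141 155]
```

View pics/k1.png

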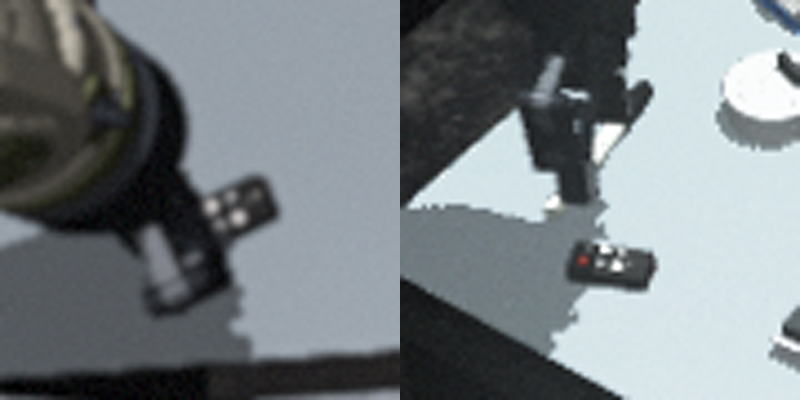

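The left pane is the top view and the right pane the scene. The fingers straddle the keypad, which sits at (240,210) left and (612,262) right. Descend and grip.

>>> carry_out(series=[{"travel":[0,0,-0.9],"delta_rot":[0,0,0],"fingers":-0.4},{"travel":[0,0,-0.75],"delta_rot":[0,0,0],"fingers":-0.4},{"travel":[0,0,-0.4],"delta_rot":[0,0,0],"fingers":-0.4},{"travel":[0,0,0],"delta_rot":[0,0,0],"fingers":0.2},{"travel":[0,0,0],"delta_rot":[0,0,0],"fingers":0.6}])

```text
clock: 3.32
tcp_pos: [0.4267, 0.208, 0.0069]
orientation: [0.0, 0.539, 0.842, 0.0]
wrist_force: [0.9, 0.5, -0.5]
finger_gap: 0.024
grip_force: 0.0
```

>>> carry_out(series=[{"travel":[0,0,0],"delta_rot":[0,0,0],"fingers":0.6},{"travel":[0,0,0],"delta_rot":[0,0,0],"fingers":0.6},{"travel":[0,0,0],"delta_rot":[0,0,0],"fingers":0.6}])

```text
clock: 3.7
tcp_pos: [0.4262, 0.2078, 0.0063]
orientation: [0.0, 0.539, 0.842, 0.0]
wrist_force: [-0.5, 0.1, 0.4]
finger_gap: 0.0174
grip_force: 0.0
```

```bash
python3 - <<'E'
from h import *
st=env.get_state();print(st['tcp_pos'],st['finger_gap'])
out=[]
for n,w in(('top',(133,227)),('scene',(141,155))):
  c=env.read_camera(n); out.append(cv2.resize(c['color'][w[1]:w[1]+90,w[0]:w[0]+90,::-1],(400,400),interpolation=2))
cv2.imwrite('pics/k2.png',np.hstack(out))
E
```

```text
[0.42618566 0.20777937 0.00629381] 0.017352135685629606
```

View pics/k2.png

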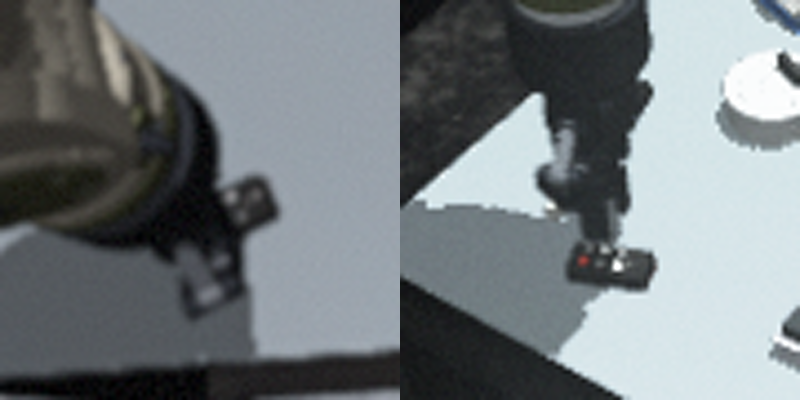

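The fingers closed above the keypad. In the right pane the tips end at (602,245), over its top edge. I'll reopen, go lower in small steps and watch the force.

>>> carry_out(series=[{"travel":[0,0,0],"delta_rot":[0,0,0],"fingers":0.0},{"travel":[0,0,0],"delta_rot":[0,0,0],"fingers":0.0},{"travel":[0,0,-0.1],"delta_rot":[0,0,0],"fingers":0.0},{"travel":[0,0,-0.08],"delta_rot":[0,0,0],"fingers":0.0},{"travel":[0,0,0],"delta_rot":[0,0,0],"fingers":0.0}])

```text
clock: 4.42
tcp_pos: [0.4258, 0.2076, 0.0013]
orientation: [-0.0, 0.539, 0.842, -0.0]
wrist_force: [-0.6, 0.4, 0.8]
finger_gap: 0.0425
grip_force: 0.0
```

>>> carry_out(series=[{"travel":[0,0,0],"delta_rot":[0,0,0],"fingers":0.6},{"travel":[0,0,0],"delta_rot":[0,0,0],"fingers":0.6},{"travel":[0,0,0],"delta_rot":[0,0,0],"fingers":0.6}])

```text
clock: 4.8
tcp_pos: [0.4261, 0.2077, 0.0016]
orientation: [0.0, 0.539, 0.842, 0.0]
wrist_force: [-0.5, 0.4, -0.1]
finger_gap: 0.0172
grip_force: 0.0
```

>>> carry_out(series=[{"travel":[0,0,-0.08],"delta_rot":[0,0,0],"fingers":0.6},{"travel":[0,0,-0.08],"delta_rot":[0,0,0],"fingers":0.6}])

```text
clock: 5.05
tcp_pos: [0.426, 0.2077, -0.0026]
orientation: [0.0, 0.539, 0.842, 0.0]
wrist_force: [-0.3, 0.4, -0.1]
finger_gap: 0.0171
grip_force: 0.0
```

>>> carry_out(series=[{"travel":[0,0,-0.08],"delta_rot":[0,0,0],"fingers":0.6},{"travel":[0,0,0],"delta_rot":[0,0,0],"fingers":0.6}])

```text
clock: 5.3
tcp_pos: [0.4258, 0.2077, -0.0047]
orientation: [-0.0, 0.539, 0.842, -0.0]
wrist_force: [0.3, -0.4, -0.3]
finger_gap: 0.0171
grip_force: 0.0
```

```bash
python3 - <<'E'
from h import *
st=env.get_state();p=st['tcp_pos']
q=env.read_camera('scene');u=proj(q,p);print(u)
im=q['color'][160:230,150:220,::-1];im=cv2.resize(im,(560,560),interpolation=2)
for z,c in((0,(0,0,255)),(.01,(0,255,0)),(.019,(255,0,0))):
  v=(proj(q,p+[0,0,z])-[150,160]+.5)*8;cv2.drawMarker(im,tuple(int(x) for x in v),c,0,10,1)
cv2.imwrite('pics/k3.png',im)
E
```

```text
[188.76129221 217.4922378 ]
```

View pics/k3.png

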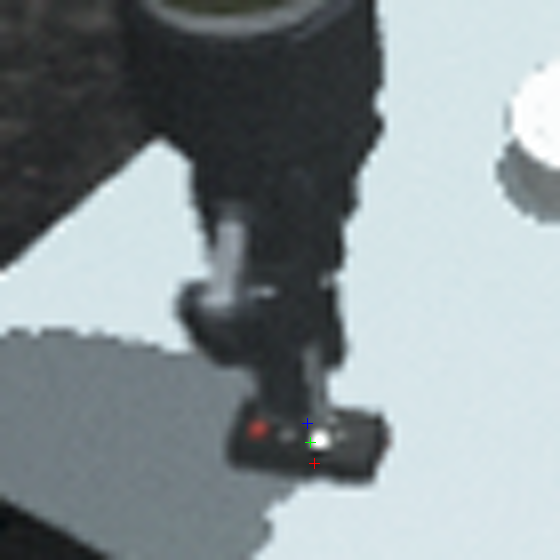

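>>> carry_out(series=[{"travel":[0,0,-0.06],"delta_rot":[0,0,0],"fingers":0.6},{"travel":[0,0,0],"delta_rot":[0,0,0],"fingers":0.6}])

```text
clock: 5.6
tcp_pos: [0.426, 0.2077, -0.006]
orientation: [-0.0, 0.539, 0.842, -0.0]
wrist_force: [0.1, 0.2, -0.0]
finger_gap: 0.0172
grip_force: 0.0
```

>>> carry_out(series=[{"travel":[0,0,-0.06],"delta_rot":[0,0,0],"fingers":0.6},{"travel":[0,0,0],"delta_rot":[0,0,0],"fingers":0.6}])

```text
clock: 5.85
tcp_pos: [0.4259, 0.2077, -0.0075]
orientation: [-0.0, 0.539, 0.842, -0.0]
wrist_force: [0.4, 0.8, -0.1]
finger_gap: 0.0172
grip_force: 0.0
```

>>> carry_out(series=[{"travel":[0,0,-0.06],"delta_rot":[0,0,0],"fingers":0.6},{"travel":[0,0,0],"delta_rot":[0,0,0],"fingers":0.6}])

```text
clock: 6.1
tcp_pos: [0.426, 0.2077, -0.009]
orientation: [-0.0, 0.539, 0.842, -0.0]
wrist_force: [-0.0, -0.1, -0.0]
finger_gap: 0.0173
grip_force: 0.0
```

>>> carry_out(series=[{"travel":[0,0,-0.06],"delta_rot":[0,0,0],"fingers":0.6},{"travel":[0,0,0],"delta_rot":[0,0,0],"fingers":0.6}])

```text
clock: 6.35
tcp_pos: [0.4259, 0.2077, -0.0106]
orientation: [-0.0, 0.539, 0.842, -0.0]
wrist_force: [0.1, -0.2, 0.7]
finger_gap: 0.017
grip_force: 0.0
```

>>> carry_out(series=[{"travel":[0,0,-0.06],"delta_rot":[0,0,0],"fingers":0.6},{"travel":[0,0,0],"delta_rot":[0,0,0],"fingers":0.6}])

```text
clock: 6.6
tcp_pos: [0.4259, 0.2077, -0.012]
orientation: [-0.0, 0.539, 0.842, -0.0]
wrist_force: [-0.0, -1.0, 0.4]
finger_gap: 0.0172
grip_force: 0.0
```

>>> carry_out(series=[{"travel":[0,0,-0.06],"delta_rot":[0,0,0],"fingers":0.6},{"travel":[0,0,0],"delta_rot":[0,0,0],"fingers":0.6}])

```text
clock: 6.85
tcp_pos: [0.4259, 0.2077, -0.0136]
orientation: [-0.0, 0.539, 0.842, -0.0]
wrist_force: [0.1, -0.2, -0.1]
finger_gap: 0.017
grip_force: 0.0
```

>>> carry_out(series=[{"travel":[0,0,-0.06],"delta_rot":[0,0,0],"fingers":0.6},{"travel":[0,0,0],"delta_rot":[0,0,0],"fingers":0.6}])

```text
clock: 7.1
tcp_pos: [0.4259, 0.2077, -0.0151]
orientation: [-0.0, 0.539, 0.842, -0.0]
wrist_force: [-0.2, 0.2, -0.1]
finger_gap: 0.017
grip_force: 0.0
```

```bash
python3 - <<'E'
from h import *
p=env.get_state()['tcp_pos']; out=[]
for n,(x,y) in(('top',(155,250)),('scene',(165,185))):
  q=snap(n); im=cv2.resize(q['color'][y:y+50,x:x+50,::-1],(400,400),interpolation=2)
  for z,c in((.0,(0,0,255)),(.02,(0,255,0)),(.03,(255,0,0))):
    v=(proj(q,p+[0,0,z])-[x,y]+.5)*8;cv2.drawMarker(im,tuple(int(k) for k in v),c,0,10,1)
  out.append(im)
cv2.imwrite('pics/k4.png',np.hstack(out))
E
```

```text
(no output)
```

View pics/k4.png

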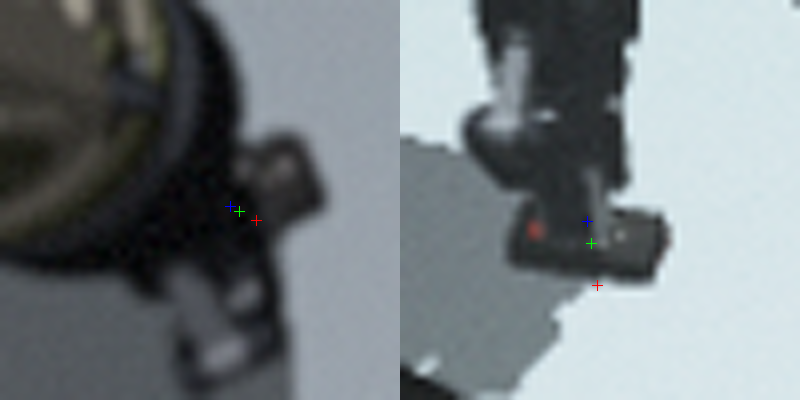

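The fingertip appears at (600,243) in the right pane, roughly 25 mm behind the reported TCP and just over the keypad. I'll continue probing for contact.

>>> carry_out(series=[{"travel":[0,0,-0.06],"delta_rot":[0,0,0],"fingers":0.6},{"travel":[0,0,0],"delta_rot":[0,0,0],"fingers":0.6}])

```text
clock: 7.45
tcp_pos: [0.4259, 0.2077, -0.0166]
orientation: [-0.0, 0.539, 0.842, -0.0]
wrist_force: [-0.7, 0.3, 0.7]
finger_gap: 0.0169
grip_force: 0.0
```

>>> carry_out(series=[{"travel":[0,0,-0.06],"delta_rot":[0,0,0],"fingers":0.6},{"travel":[0,0,0],"delta_rot":[0,0,0],"fingers":0.6}])

```text
clock: 7.7
tcp_pos: [0.4259, 0.2077, -0.0181]
orientation: [-0.0, 0.539, 0.842, -0.0]
wrist_force: [0.1, 0.2, 0.1]
finger_gap: 0.0172
grip_force: 0.0
```

>>> carry_out(series=[{"travel":[0,0,-0.06],"delta_rot":[0,0,0],"fingers":0.6},{"travel":[0,0,0],"delta_rot":[0,0,0],"fingers":0.6}])

```text
clock: 7.95
tcp_pos: [0.4259, 0.2077, -0.0195]
orientation: [-0.0, 0.539, 0.842, -0.0]
wrist_force: [-0.1, -0.1, 0.3]
finger_gap: 0.0173
grip_force: 0.0
```

>>> carry_out(series=[{"travel":[0,0,-0.06],"delta_rot":[0,0,0],"fingers":0.6},{"travel":[0,0,0],"delta_rot":[0,0,0],"fingers":0.6}])

```text
clock: 8.2
tcp_pos: [0.4259, 0.2077, -0.0211]
orientation: [-0.0, 0.539, 0.842, -0.0]
wrist_force: [0.4, 1.2, 0.2]
finger_gap: 0.0171
grip_force: 0.0
```

>>> carry_out(series=[{"travel":[0,0,-0.06],"delta_rot":[0,0,0],"fingers":0.6},{"travel":[0,0,0],"delta_rot":[0,0,0],"fingers":0.6}])

```text
clock: 8.45
tcp_pos: [0.4259, 0.2077, -0.0225]
orientation: [-0.0, 0.539, 0.842, -0.0]
wrist_force: [0.4, 0.3, 0.3]
finger_gap: 0.0167
grip_force: 0.0
```

```bash
python3 - <<'E'
from h import *
t=load('top');s=load('scene')
print(tri(t,(175.8,294.1),s,(180.4,200.9)))
q=np.array([.4259,.2072,.056]);a=np.array([np.cos(.433),np.sin(.433),0])
for d in(.03,.04):
  for z in(.056,.07,.085): print(d,z,proj(t,(q-a*d)*[1,1,0]+[0,0,z]).round(1),proj(s,(q-a*d)*[1,1,0]+[0,0,z]).round(1))
# current motion vs last saved
n=env.read_camera('scene');im=np.hstack([cv2.resize(x['color'][180:235,160:215,::-1],(400,400),interpolation=cv2.INTER_CUBIC) for x in(s,n)])
cv2.imwrite('pics/k5.png',im)
E
```

```text
(array([0.38194851, 0.19412146, 0.10017666]), np.float64(0.016175219659356293))
0.03 0.056 [184.6 285.3] [183.3 209.4]
0.03 0.07 [182.9 284.5] [182.7 205.4]
0.03 0.085 [181.  283.7] [182.  201.1]
0.04 0.056 [186.6 289.5] [182.3 212.3]
0.04 0.07 [184.9 288.9] [181.7 208.3]
0.04 0.085 [183.1 288.1] [181.  203.9]
```

View pics/k5.png

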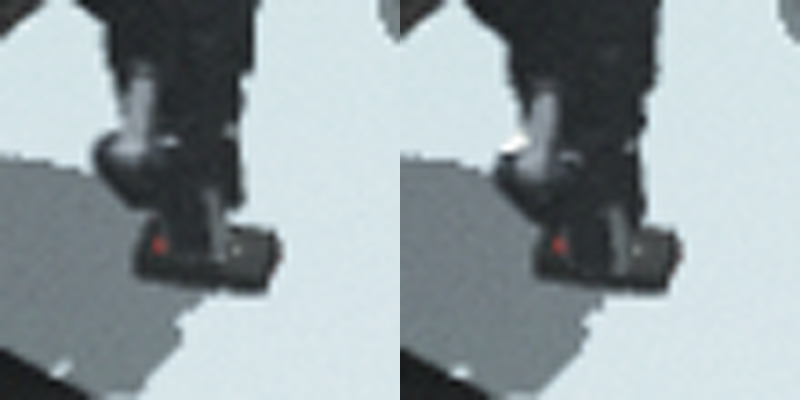

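The tip has moved down with no contact, and in the image it now covers the keypad front at (612,272). I'll keep probing in small steps.

>>> carry_out(series=[{"travel":[0,0,-0.06],"delta_rot":[0,0,0],"fingers":0.6},{"travel":[0,0,0],"delta_rot":[0,0,0],"fingers":0.6}])

```text
clock: 8.75
tcp_pos: [0.4259, 0.2077, -0.024]
orientation: [-0.0, 0.539, 0.842, -0.0]
wrist_force: [0.0, -0.6, -0.6]
finger_gap: 0.0172
grip_force: 0.0
```

>>> carry_out(series=[{"travel":[0,0,-0.06],"delta_rot":[0,0,0],"fingers":0.6},{"travel":[0,0,0],"delta_rot":[0,0,0],"fingers":0.6}])

```text
clock: 9.0
tcp_pos: [0.4261, 0.2077, -0.0243]
orientation: [0.0, 0.539, 0.842, 0.0]
wrist_force: [-3.6, -0.5, 12.5]
finger_gap: 0.0173
grip_force: 6.0
```

>>> carry_out(series=[{"travel":[0,0,-0.06],"delta_rot":[0,0,0],"fingers":0.6},{"travel":[0,0,0],"delta_rot":[0,0,0],"fingers":0.6}])

```text
clock: 9.25
tcp_pos: [0.4262, 0.2078, -0.0244]
orientation: [0.001, 0.539, 0.842, 0.0]
wrist_force: [-8.0, -3.1, 26.6]
finger_gap: 0.0171
grip_force: 13.2
```

Contact at TCP z = −0.0243. I'll lift slightly, open round the keypad and go down watching the force.

>>> carry_out(series=[{"travel":[0,0,0.2],"delta_rot":[0,0,0],"fingers":0.0},{"travel":[0,0,0],"delta_rot":[0,0,0],"fingers":0.0},{"travel":[0,0,0],"delta_rot":[0,0,0],"fingers":0.0},{"travel":[0,0,-0.12],"delta_rot":[0,0,0],"fingers":0.0},{"travel":[0,0,0],"delta_rot":[0,0,0],"fingers":0.0}])

```text
clock: 9.88
tcp_pos: [0.4255, 0.2076, -0.0256]
orientation: [-0.0, 0.539, 0.842, -0.0]
wrist_force: [0.1, -0.1, -0.0]
finger_gap: 0.0427
grip_force: 0.0
```

>>> carry_out(series=[{"travel":[0,0,-0.06],"delta_rot":[0,0,0],"fingers":0.0},{"travel":[0,0,0],"delta_rot":[0,0,0],"fingers":0.0}])

```text
clock: 10.12
tcp_pos: [0.4259, 0.2077, -0.0266]
orientation: [-0.0, 0.539, 0.842, -0.0]
wrist_force: [0.1, 0.2, 0.0]
finger_gap: 0.0426
grip_force: 0.0
```

>>> carry_out(series=[{"travel":[0,0,-0.06],"delta_rot":[0,0,0],"fingers":0.0},{"travel":[0,0,0],"delta_rot":[0,0,0],"fingers":0.0}])

```text
clock: 10.38
tcp_pos: [0.4259, 0.2077, -0.028]
orientation: [-0.0, 0.539, 0.842, -0.0]
wrist_force: [-0.2, -0.7, 0.7]
finger_gap: 0.0427
grip_force: 0.0
```

>>> carry_out(series=[{"travel":[0,0,-0.06],"delta_rot":[0,0,0],"fingers":0.0},{"travel":[0,0,0],"delta_rot":[0,0,0],"fingers":0.0}])

```text
clock: 10.62
tcp_pos: [0.4259, 0.2077, -0.0295]
orientation: [-0.0, 0.539, 0.842, -0.0]
wrist_force: [0.8, 0.6, -0.5]
finger_gap: 0.043
grip_force: 0.0
```

>>> carry_out(series=[{"travel":[0,0,-0.06],"delta_rot":[0,0,0],"fingers":0.0},{"travel":[0,0,0],"delta_rot":[0,0,0],"fingers":0.0}])

```text
clock: 10.88
tcp_pos: [0.4259, 0.2077, -0.031]
orientation: [-0.0, 0.539, 0.842, -0.0]
wrist_force: [-0.3, -0.3, -0.2]
finger_gap: 0.0427
grip_force: 0.0
```

>>> carry_out(series=[{"travel":[0,0,0],"delta_rot":[0,0,0],"fingers":0.8},{"travel":[0,0,0],"delta_rot":[0,0,0],"fingers":0.8},{"travel":[0,0,0],"delta_rot":[0,0,0],"fingers":0.8}])

```text
clock: 11.25
tcp_pos: [0.4263, 0.2078, -0.0307]
orientation: [0.0, 0.539, 0.842, 0.0]
wrist_force: [0.2, -0.3, 2.1]
finger_gap: 0.0245
grip_force: 39.5
```

Gripped: gap 24.5 mm, 39.5 N. The true fingertip lies about 37 mm behind the reported TCP, so I'll use that offset from now on. Lift and carry to the keypad foam.

>>> carry_out(series=[{"travel":[0,0,0.5],"delta_rot":[0,0,0],"fingers":0.8},{"travel":[0,0,1],"delta_rot":[0,0,0],"fingers":0.8},{"travel":[0,0,1],"delta_rot":[0,0,0],"fingers":0.8},{"travel":[0.17,-0.975,0.5],"delta_rot":[0,0,-1],"fingers":0.8},{"travel":[0.17,-0.975,0],"delta_rot":[0,0,-1],"fingers":0.8}])

```text
clock: 11.88
tcp_pos: [0.4358, 0.1589, 0.046]
orientation: [0.001, 0.621, 0.784, 0.001]
wrist_force: [-0.4, 0.7, -0.2]
finger_gap: 0.0247
grip_force: 39.2
```

>>> carry_out(series=[{"travel":[0.17,-0.975,0],"delta_rot":[0,0,-1],"fingers":0.8},{"travel":[0.17,-0.975,0],"delta_rot":[0,0,-0.83],"fingers":0.8},{"travel":[0.17,-0.975,0],"delta_rot":[0,0,0],"fingers":0.8},{"travel":[0.17,-0.975,0],"delta_rot":[0,0,0],"fingers":0.8},{"travel":[0.17,-0.975,0],"delta_rot":[0,0,0],"fingers":0.8}])

```text
clock: 12.5
tcp_pos: [0.4559, 0.0363, 0.0447]
orientation: [0.0, 0.69, 0.724, 0.0]
wrist_force: [-0.2, -0.2, -0.8]
finger_gap: 0.0244
grip_force: 39.2
```

>>> carry_out(series=[{"travel":[0.17,-0.975,0],"delta_rot":[0,0,0],"fingers":0.8},{"travel":[0.17,-0.975,0],"delta_rot":[0,0,0],"fingers":0.8},{"travel":[0.17,-0.975,0],"delta_rot":[0,0,0],"fingers":0.8},{"travel":[0.17,-0.975,0],"delta_rot":[0,0,0],"fingers":0.8},{"travel":[0.17,-0.975,0],"delta_rot":[0,0,0],"fingers":0.8}])

```text
clock: 13.12
tcp_pos: [0.4771, -0.0856, 0.0447]
orientation: [0.0, 0.69, 0.724, 0.0]
wrist_force: [0.9, 0.7, -1.1]
finger_gap: 0.0243
grip_force: 39.2
```

>>> carry_out(series=[{"travel":[0.17,-0.975,-0.5],"delta_rot":[0,0,0],"fingers":0.8},{"travel":[0,0,0],"delta_rot":[0,0,0],"fingers":0.8}])

```text
clock: 13.38
tcp_pos: [0.4812, -0.1103, 0.0315]
orientation: [-0.0, 0.69, 0.723, -0.0]
wrist_force: [0.3, -0.1, -0.4]
finger_gap: 0.0247
grip_force: 39.2
```

```bash
python3 - <<'E'
from h import *
p=env.get_state()['tcp_pos'];print(p,env.get_state()['finger_gap'])
out=[]
for n in('top','scene'):
  q=snap(n); u=proj(q,p+[0,0,.045]);x,y=(u-30).astype(int);print(n,x,y)
  out.append(cv2.resize(q['color'][y:y+60,x:x+60,::-1],(400,400),interpolation=2))
cv2.imwrite('pics/p1.png',np.hstack(out))
E
```

```text
[ 0.4811865  -0.1103327   0.03148861] 0.02474065410391129
top 296 204
scene 276 204
```

View pics/p1.png

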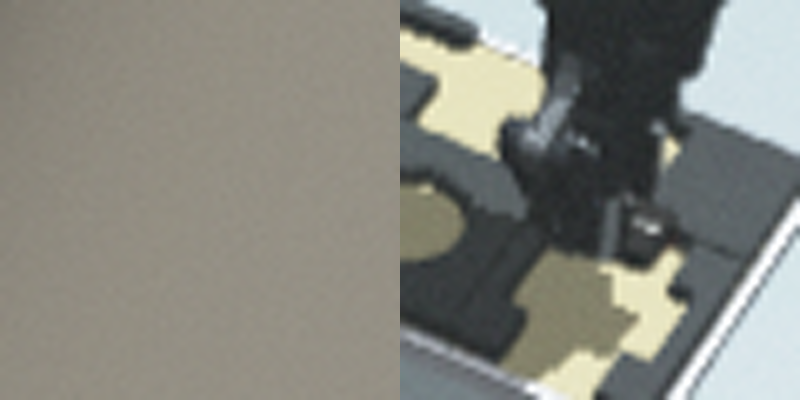

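The keypad is held at (645,225), over its cut-out. Lower it with force checks.

>>> carry_out(series=[{"travel":[0,0,-0.7],"delta_rot":[0,0,0],"fingers":0.8},{"travel":[0,0,-0.6],"delta_rot":[0,0,0],"fingers":0.8},{"travel":[0,0,0],"delta_rot":[0,0,0],"fingers":0.8}])

```text
clock: 13.85
tcp_pos: [0.4799, -0.108, -0.0019]
orientation: [-0.001, 0.689, 0.725, -0.0]
wrist_force: [0.8, -0.6, 0.5]
finger_gap: 0.0245
grip_force: 39.2
```

>>> carry_out(series=[{"travel":[0,0,-0.15],"delta_rot":[0,0,0],"fingers":0.8},{"travel":[0,0,-0.1],"delta_rot":[0,0,0],"fingers":0.8},{"travel":[0,0,0],"delta_rot":[0,0,0],"fingers":0.8}])

```text
clock: 14.22
tcp_pos: [0.4813, -0.1092, -0.0071]
orientation: [0.0, 0.69, 0.724, 0.0]
wrist_force: [0.7, 0.5, -1.8]
finger_gap: 0.0243
grip_force: 39.2
```

>>> carry_out(series=[{"travel":[0,0,-0.12],"delta_rot":[0,0,0],"fingers":0.8},{"travel":[0,0,-0.1],"delta_rot":[0,0,0],"fingers":0.8},{"travel":[0,0,0],"delta_rot":[0,0,0],"fingers":0.8}])

```text
clock: 14.6
tcp_pos: [0.4811, -0.1091, -0.0129]
orientation: [-0.0, 0.69, 0.724, -0.0]
wrist_force: [0.4, 0.6, -0.9]
finger_gap: 0.0244
grip_force: 39.2
```

>>> carry_out(series=[{"travel":[0,0,-0.06],"delta_rot":[0,0,0],"fingers":0.8},{"travel":[0,0,0],"delta_rot":[0,0,0],"fingers":0.8}])

```text
clock: 14.85
tcp_pos: [0.4812, -0.1091, -0.0143]
orientation: [-0.0, 0.69, 0.724, -0.0]
wrist_force: [0.2, 0.4, -0.7]
finger_gap: 0.0247
grip_force: 39.2
```

>>> carry_out(series=[{"travel":[0,0,-0.05],"delta_rot":[0,0,0],"fingers":0.8},{"travel":[0,0,0],"delta_rot":[0,0,0],"fingers":0.8}])

```text
clock: 15.1
tcp_pos: [0.4812, -0.1091, -0.0155]
orientation: [-0.0, 0.69, 0.724, -0.0]
wrist_force: [-0.2, -0.1, 0.1]
finger_gap: 0.0247
grip_force: 39.2
```

>>> carry_out(series=[{"travel":[0,0,0],"delta_rot":[0,0,0],"fingers":0.05},{"travel":[0,0,0],"delta_rot":[0,0,0],"fingers":0.05},{"travel":[0,0,1],"delta_rot":[0,0,0],"fingers":0.05},{"travel":[0,0,1],"delta_rot":[0,0,0],"fingers":0.05},{"travel":[-0.6,-1,0],"delta_rot":[0,0,-1],"fingers":-0.4}])

```text
clock: 15.72
tcp_pos: [0.4686, -0.1344, 0.0367]
orientation: [0.002, 0.725, 0.689, 0.001]
wrist_force: [-0.2, 0.2, -0.3]
finger_gap: 0.0579
grip_force: 0.0
```

>>> carry_out(series=[{"travel":[-0.6,-1,0],"delta_rot":[0,0,-1],"fingers":-0.4},{"travel":[-0.6,-1,0],"delta_rot":[0,0,-1],"fingers":-0.4},{"travel":[-0.6,-1,0],"delta_rot":[0,0,-1],"fingers":-0.4},{"travel":[0,0,0],"delta_rot":[0,0,-1],"fingers":-0.4}])

```text
clock: 16.23
tcp_pos: [0.4206, -0.2108, 0.0347]
orientation: [0.0, 0.849, 0.528, -0.0]
wrist_force: [0.6, 0.5, -0.4]
finger_gap: 0.0596
grip_force: 0.0
```

>>> carry_out(series=[{"travel":[0,0.06,-1],"delta_rot":[0,0,0],"fingers":-0.4},{"travel":[0,0,-0.9],"delta_rot":[0,0,0],"fingers":-0.4},{"travel":[0,0,-0.3],"delta_rot":[0,0,0],"fingers":-0.4},{"travel":[0,0,0],"delta_rot":[0,0,0],"fingers":0.5},{"travel":[0,0,0],"delta_rot":[0,0,0],"fingers":0.5}])

```text
clock: 16.85
tcp_pos: [0.4218, -0.208, -0.0197]
orientation: [0.001, 0.847, 0.531, 0.0]
wrist_force: [0.4, 0.4, -0.7]
finger_gap: 0.0295
grip_force: 39.4
```

>>> carry_out(series=[{"travel":[0,0,0],"delta_rot":[0,0,0],"fingers":0.6},{"travel":[0,0,0],"delta_rot":[0,0,0],"fingers":0.6}])

```text
clock: 17.1
tcp_pos: [0.4219, -0.2081, -0.0197]
orientation: [0.001, 0.847, 0.531, 0.0]
wrist_force: [-1.2, -0.3, 2.3]
finger_gap: 0.0299
grip_force: 39.7
```

>>> carry_out(series=[{"travel":[0,0,0.6],"delta_rot":[0,0,0],"fingers":0.6},{"travel":[0,0,1],"delta_rot":[0,0,0],"fingers":0.6},{"travel":[0.275,0.89,0.6],"delta_rot":[0,0,0],"fingers":0.6},{"travel":[0.275,0.89,0],"delta_rot":[0,0,0],"fingers":0.6},{"travel":[0.275,0.89,0],"delta_rot":[0,0,0],"fingers":0.6}])

```text
clock: 17.73
tcp_pos: [0.4424, -0.1404, 0.0351]
orientation: [0.0, 0.847, 0.531, 0.0]
wrist_force: [-0.1, 0.1, 0.1]
finger_gap: 0.0297
grip_force: 39.7
```

>>> carry_out(series=[{"travel":[0.275,0.89,0],"delta_rot":[0,0,0],"fingers":0.6},{"travel":[0.275,0.89,0],"delta_rot":[0,0,0],"fingers":0.6},{"travel":[0.275,0.89,0],"delta_rot":[0,0,0],"fingers":0.6},{"travel":[0.275,0.89,0],"delta_rot":[0,0,0],"fingers":0.6},{"travel":[0.275,0.89,0],"delta_rot":[0,0,0],"fingers":0.6}])

```text
clock: 18.35
tcp_pos: [0.4765, -0.0289, 0.0347]
orientation: [0.0, 0.847, 0.531, 0.0]
wrist_force: [-0.1, -0.1, 0.5]
finger_gap: 0.0293
grip_force: 39.7
```

>>> carry_out(series=[{"travel":[0,0,0],"delta_rot":[0,0,0],"fingers":0.6}])

```text
clock: 18.48
tcp_pos: [0.4765, -0.0286, 0.0347]
orientation: [0.0, 0.847, 0.532, 0.0]
wrist_force: [-0.2, -0.4, 0.5]
finger_gap: 0.0297
grip_force: 39.7
```

```bash
python3 - <<'E'
from h import *
st=env.get_state();print(st['tcp_pos'],st['finger_gap'])
# lens of held loupe: expected px with underside height, both cams; find violet pixels
p=st['tcp_pos']; zt=p[2]+.0197+.041; print('lens z',zt)
for n in('top','scene'):
  q=snap(n);u=proj(q,[p[0],p[1],zt]);im=q['color'].astype(int)
  m=((im[...,2]-im[...,1]>12)&(im.sum(2)<330));ys,xs=np.nonzero(m);k=np.hypot(xs-u[0],ys-u[1])<25
  print(n,u,k.sum(), (xs[k].mean(),ys[k].mean()) if k.sum() else '')
  if k.sum(): print(atz(q,(xs[k].mean(),ys[k].mean()),zt))
E
```

```text
[ 0.47649123 -0.02860756  0.03466842] 0.02970333697043106
lens z 0.09536841949669686
top [288.43259125 237.3887031 ] 0 
scene [276.34131863 215.5794898 ] 0
```

>>> carry_out(series=[{"travel":[0,-0.02,-0.7],"delta_rot":[0,0,0],"fingers":0.6},{"travel":[0,0,-0.4],"delta_rot":[0,0,0],"fingers":0.6},{"travel":[0,0,-0.2],"delta_rot":[0,0,0],"fingers":0.6},{"travel":[0,0,0],"delta_rot":[0,0,0],"fingers":0.6}])

```text
clock: 19.08
tcp_pos: [0.4759, -0.0304, 0.0018]
orientation: [-0.0, 0.847, 0.531, -0.0]
wrist_force: [0.7, -0.6, -1.2]
finger_gap: 0.0296
grip_force: 39.7
```

>>> carry_out(series=[{"travel":[0,0,-0.1],"delta_rot":[0,0,0],"fingers":0.6},{"travel":[0,0,-0.1],"delta_rot":[0,0,0],"fingers":0.6},{"travel":[0,0,0],"delta_rot":[0,0,0],"fingers":0.6}])

```text
clock: 19.45
tcp_pos: [0.4762, -0.0301, -0.003]
orientation: [-0.0, 0.847, 0.531, -0.0]
wrist_force: [-0.5, -0.6, -0.5]
finger_gap: 0.0296
grip_force: 39.7
```

>>> carry_out(series=[{"travel":[0,0,-0.06],"delta_rot":[0,0,0],"fingers":0.6},{"travel":[0,0,0],"delta_rot":[0,0,0],"fingers":0.6}])

```text
clock: 19.7
tcp_pos: [0.4762, -0.0301, -0.0045]
orientation: [0.0, 0.847, 0.531, -0.0]
wrist_force: [0.3, -0.5, -1.3]
finger_gap: 0.0295
grip_force: 39.7
```

>>> carry_out(series=[{"travel":[0,0,0],"delta_rot":[0,0,0],"fingers":-0.15},{"travel":[0,0,0],"delta_rot":[0,0,0],"fingers":-0.15},{"travel":[0,0,0.8],"delta_rot":[0,0,0],"fingers":-0.15},{"travel":[0,0,1],"delta_rot":[0,0,0],"fingers":-0.15},{"travel":[0.156,-0.965,0.4],"delta_rot":[0,0,-1],"fingers":-0.1}])

```text
clock: 20.32
tcp_pos: [0.4808, -0.0537, 0.052]
orientation: [0.001, 0.873, 0.488, 0.001]
wrist_force: [0.9, -0.6, -1.0]
finger_gap: 0.0471
grip_force: 0.0
```

>>> carry_out(series=[{"travel":[0.156,-0.965,0],"delta_rot":[0,0,-1],"fingers":-0.1},{"travel":[0.156,-0.965,0],"delta_rot":[0,0,-1],"fingers":-0.1},{"travel":[0.156,-0.965,0],"delta_rot":[0,0,-1],"fingers":-0.1},{"travel":[0.156,-0.965,0],"delta_rot":[0,0,-1],"fingers":-0.1},{"travel":[0.156,-0.965,0],"delta_rot":[0,0,-1],"fingers":-0.1}])

```text
clock: 20.95
tcp_pos: [0.4998, -0.1757, 0.0506]
orientation: [0.0, 0.967, 0.255, 0.0]
wrist_force: [0.2, 0.6, 0.5]
finger_gap: 0.047
grip_force: 0.0
```

>>> carry_out(series=[{"travel":[0.156,-0.965,0],"delta_rot":[0,0,-1],"fingers":-0.1},{"travel":[0.156,-0.965,0],"delta_rot":[0,0,-1],"fingers":-0.1},{"travel":[0.156,-0.965,0],"delta_rot":[0,0,-1],"fingers":-0.1},{"travel":[0.156,-0.965,0],"delta_rot":[0,0,-0.4],"fingers":-0.1},{"travel":[0.156,-0.965,0],"delta_rot":[0,0,0],"fingers":-0.1}])

```text
clock: 21.58
tcp_pos: [0.5192, -0.2963, 0.0505]
orientation: [0.0, 0.996, 0.09, -0.0]
wrist_force: [-0.2, -0.2, 0.6]
finger_gap: 0.047
grip_force: 0.0
```

>>> carry_out(series=[{"travel":[0,0,0],"delta_rot":[0,0,0],"fingers":-0.1}])

```text
clock: 21.7
tcp_pos: [0.5195, -0.2971, 0.0504]
orientation: [0.0, 0.996, 0.089, 0.0]
wrist_force: [0.1, 0.9, -0.2]
finger_gap: 0.0468
grip_force: 0.0
```

```bash
python3 - <<'E'
from h import *
st=env.get_state();print(st['tcp_pos'],st['orientation'],st['joint_pos'])
# keypad & loupe in tray: dark pixels inside pale cutouts, scene+top
t=snap('top');s=snap('scene')
save(t,'z_t.png',(215,185,355,285),5.5); save(s,'z_s.png',(215,185,355,285),5.5)
for r,n in((t,'top'),(s,'scene')):
  im=r['color'].astype(int)
  m=((im[...,2]-im[...,1]>8)&(im[...,2]>im[...,0]+5)&(im.sum(2)<260)); u=proj(r,[.4766,-.0298,.056]);ys,xs=np.nonzero(m);k=np.hypot(xs-u[0],ys-u[1])<14
  print(n,u,k.sum(), atz(r,(np.median(xs[k]),np.median(ys[k])),.056) if k.any() else '')
  u=proj(r,[.4806,-.1097,.028]); ys,xs=np.nonzero((im[...,0]-im[...,1]>40)); k=np.hypot(xs-u[0],ys-u[1])<20
  print('red button',k.sum(),atz(r,(xs[k].mean(),ys[k].mean()),.028) if k.any() else '')
E
```

```text
[ 0.51945898 -0.29714067  0.05044279] [3.33439061e-04 9.96049620e-01 8.87973846e-02 2.60215989e-04] [-6.53594642e-01  4.35281293e-01 -1.38827595e-01  9.95853096e-01
 -1.39454476e-04  2.31016895e+00]
top [288.83235166 241.46645265] 0 
red button 11 [ 0.47732343 -0.09402707  0.028     ]
scene [276.56116085 227.09593717] 67 [ 0.4720021  -0.03401943  0.056     ]
red button 8 [ 0.4760528  -0.09415112  0.028     ]
```

Keypad check: its centre comes out within about 2 mm of the cut-out middle. Now down on the wand.

>>> carry_out(series=[{"travel":[0,0.06,-1],"delta_rot":[0,0,0],"fingers":-0.1},{"travel":[0,0,-1],"delta_rot":[0,0,0],"fingers":-0.1},{"travel":[0,0,-0.7],"delta_rot":[0,0,0],"fingers":-0.1},{"travel":[0,0,-0.4],"delta_rot":[0,0,0],"fingers":-0.1},{"travel":[0,0,0],"delta_rot":[0,0,0],"fingers":-0.1}])

```text
clock: 22.42
tcp_pos: [0.5187, -0.2929, -0.0274]
orientation: [-0.001, 0.996, 0.09, -0.001]
wrist_force: [-0.5, 0.3, -0.5]
finger_gap: 0.0471
grip_force: 0.0
```

>>> carry_out(series=[{"travel":[0,0,-0.1],"delta_rot":[0,0,0],"fingers":-0.1},{"travel":[0,0,-0.1],"delta_rot":[0,0,0],"fingers":-0.1},{"travel":[0,0,0],"delta_rot":[0,0,0],"fingers":0.4},{"travel":[0,0,0],"delta_rot":[0,0,0],"fingers":1},{"travel":[0,0,0],"delta_rot":[0,0,0],"fingers":1}])

```text
clock: 23.05
tcp_pos: [0.5193, -0.2942, -0.0316]
orientation: [0.0, 0.996, 0.09, 0.0]
wrist_force: [-0.6, -0.5, 1.3]
finger_gap: 0.0104
grip_force: 39.9
```

>>> carry_out(series=[{"travel":[0,0,0],"delta_rot":[0,0,0],"fingers":1},{"travel":[0,0,0],"delta_rot":[0,0,0],"fingers":1}])

```text
clock: 23.3
tcp_pos: [0.5194, -0.2942, -0.0316]
orientation: [0.0, 0.996, 0.09, 0.0]
wrist_force: [-0.6, -0.7, 2.3]
finger_gap: 0.0103
grip_force: 40.1
```

>>> carry_out(series=[{"travel":[0,0,0.6],"delta_rot":[0,0,0],"fingers":1},{"travel":[0,0,1],"delta_rot":[0,0,0],"fingers":1},{"travel":[0,0,1],"delta_rot":[0,0,0],"fingers":1},{"travel":[0,0,1],"delta_rot":[0,0,0],"fingers":1},{"travel":[0.13,0.98,0.4],"delta_rot":[0,0,1],"fingers":1}])

```text
clock: 23.92
tcp_pos: [0.5237, -0.2714, 0.0708]
orientation: [0.002, 0.99, 0.14, 0.002]
wrist_force: [-0.4, -0.4, 0.6]
finger_gap: 0.0104
grip_force: 39.7
```

>>> carry_out(series=[{"travel":[0.13,0.98,0],"delta_rot":[0,0,1],"fingers":1},{"travel":[0.13,0.98,0],"delta_rot":[0,0,1],"fingers":1},{"travel":[0.13,0.98,0],"delta_rot":[0,0,1],"fingers":1},{"travel":[0.13,0.98,0],"delta_rot":[0,0,1],"fingers":1},{"travel":[0.13,0.98,0],"delta_rot":[0,0,1],"fingers":1}])

```text
clock: 24.55
tcp_pos: [0.5389, -0.1462, 0.069]
orientation: [0.0, 0.924, 0.382, 0.0]
wrist_force: [-0.1, 0.7, 0.3]
finger_gap: 0.0105
grip_force: 39.8
```

>>> carry_out(series=[{"travel":[0.13,0.98,0],"delta_rot":[0,0,1],"fingers":1},{"travel":[0.13,0.98,0],"delta_rot":[0,0,1],"fingers":1},{"travel":[0.13,0.98,0],"delta_rot":[0,0,1],"fingers":1},{"travel":[0.13,0.98,0],"delta_rot":[0,0,1],"fingers":1},{"travel":[0.13,0.98,0],"delta_rot":[0,0,1],"fingers":1}])

```text
clock: 25.18
tcp_pos: [0.5552, -0.0237, 0.069]
orientation: [0.0, 0.801, 0.598, 0.0]
wrist_force: [0.2, -0.4, -0.2]
finger_gap: 0.0104
grip_force: 39.8
```

>>> carry_out(series=[{"travel":[0,0,0],"delta_rot":[0,0,1],"fingers":1},{"travel":[0,0,0],"delta_rot":[0,0,1],"fingers":1},{"travel":[0,0,0],"delta_rot":[0,0,1],"fingers":1},{"travel":[0,0,0],"delta_rot":[0,0,0.4],"fingers":1},{"travel":[0,0,0],"delta_rot":[0,0,0],"fingers":1}])

```text
clock: 25.8
tcp_pos: [0.5551, -0.0245, 0.0688]
orientation: [0.0, 0.69, 0.724, 0.0]
wrist_force: [0.3, 0.2, 0.4]
finger_gap: 0.0103
grip_force: 39.8
```

```bash
python3 - <<'E'
from h import *
st=env.get_state();print(st['tcp_pos'],st['orientation'],st['joint_pos'])
p=st['tcp_pos'];s=snap('scene')
im=s['color'][150:270,210:370,::-1];im=cv2.resize(im,None,fx=4.8,fy=4.8,interpolation=2)
for d in(-.065,0,.065):
  v=(proj(s,[p[0]-.0504*d,p[1]+d,p[2]+.0316+.008])-[210,150]+.5)*4.8;cv2.drawMarker(im,tuple(int(k) for k in v),(0,0,255),0,12,1)
cv2.imwrite('pics/w1.png',im)
E
```

```text
[ 0.55508074 -0.02450582  0.06877958] [2.70026890e-04 6.89726005e-01 7.24070384e-01 2.10468577e-04] [-1.88642199e-01  3.44740852e-01 -2.28046587e-01  9.97326911e-01
  6.12738450e-05  1.33357908e+00]
```

View pics/w1.png

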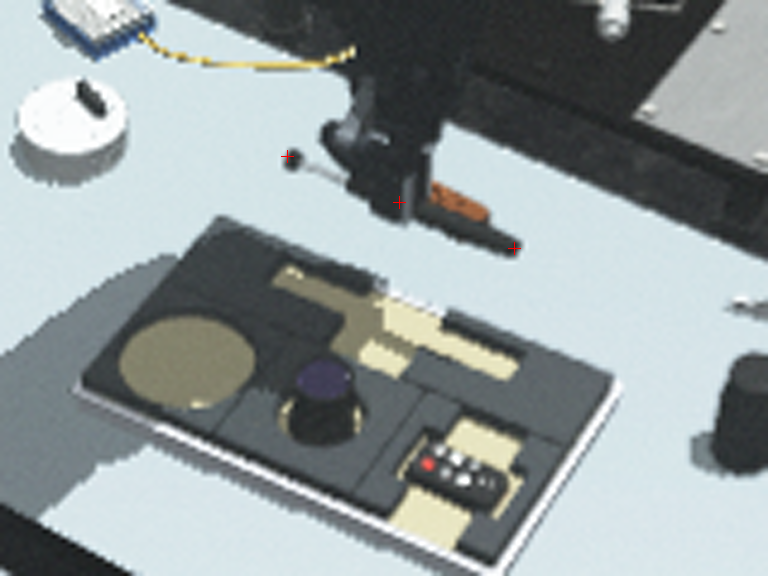

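The wand is held level with its foot at (292,160) and end at (515,248), matching the predicted markers. Loupe (325,400) and keypad (460,475) sit down in their cut-outs. Lower the wand.

>>> carry_out(series=[{"travel":[-0.04,-0.08,-1],"delta_rot":[0,0,0],"fingers":1},{"travel":[0,0,-1],"delta_rot":[0,0,0],"fingers":1},{"travel":[0,0,-0.7],"delta_rot":[0,0,0],"fingers":1},{"travel":[0,0,-0.2],"delta_rot":[0,0,0],"fingers":1},{"travel":[0,0,0],"delta_rot":[0,0,0],"fingers":1}])

```text
clock: 26.48
tcp_pos: [0.554, -0.0265, -0.0042]
orientation: [-0.0, 0.69, 0.724, 0.0]
wrist_force: [-0.3, 0.0, -0.5]
finger_gap: 0.0103
grip_force: 39.7
```

>>> carry_out(series=[{"travel":[0,0,-0.12],"delta_rot":[0,0,0],"fingers":1},{"travel":[0,0,-0.1],"delta_rot":[0,0,0],"fingers":1},{"travel":[0,0,0],"delta_rot":[0,0,0],"fingers":1}])

```text
clock: 26.85
tcp_pos: [0.5539, -0.0265, -0.0098]
orientation: [0.0, 0.69, 0.724, 0.0]
wrist_force: [0.2, -0.0, -1.2]
finger_gap: 0.0103
grip_force: 39.7
```

>>> carry_out(series=[{"travel":[0,0,-0.1],"delta_rot":[0,0,0],"fingers":1},{"travel":[0,0,-0.08],"delta_rot":[0,0,0],"fingers":1},{"travel":[0,0,0],"delta_rot":[0,0,0],"fingers":1}])

```text
clock: 27.22
tcp_pos: [0.5537, -0.0265, -0.0147]
orientation: [-0.0, 0.69, 0.724, -0.0]
wrist_force: [-0.3, -0.9, -0.4]
finger_gap: 0.0104
grip_force: 39.7
```

>>> carry_out(series=[{"travel":[0,0,-0.06],"delta_rot":[0,0,0],"fingers":1},{"travel":[0,0,0],"delta_rot":[0,0,0],"fingers":1},{"travel":[0,0,0],"delta_rot":[0,0,0],"fingers":0.35},{"travel":[0,0,0],"delta_rot":[0,0,0],"fingers":0.35},{"travel":[0,0,0],"delta_rot":[0,0,0],"fingers":0.35}])

```text
clock: 27.85
tcp_pos: [0.554, -0.0266, -0.0159]
orientation: [0.0, 0.69, 0.724, 0.0]
wrist_force: [0.2, 1.0, 0.5]
finger_gap: 0.0278
grip_force: 0.0
```

>>> carry_out(series=[{"travel":[0,0,0.5],"delta_rot":[0,0,0],"fingers":0.35},{"travel":[0,0,1],"delta_rot":[0,0,0],"fingers":0.35},{"travel":[0,0,1],"delta_rot":[0,0,0],"fingers":-1},{"travel":[0.14,0.98,0.4],"delta_rot":[0,0,0],"fingers":-1},{"travel":[0.14,0.98,0],"delta_rot":[0,0,0],"fingers":-1}])

```text
clock: 28.48
tcp_pos: [0.5624, 0.0226, 0.059]
orientation: [0.001, 0.69, 0.724, 0.001]
wrist_force: [0.3, 0.3, -0.4]
finger_gap: 0.0804
grip_force: 0.0
```

>>> carry_out(series=[{"travel":[0.13,0.93,0],"delta_rot":[0,0,0],"fingers":-1},{"travel":[0.13,0.93,0],"delta_rot":[0,0,0],"fingers":-1},{"travel":[0.13,0.93,0],"delta_rot":[0,0,0],"fingers":-1},{"travel":[0.13,0.93,0],"delta_rot":[0,0,0],"fingers":-1},{"travel":[0.13,0.93,0],"delta_rot":[0,0,0],"fingers":-1}])

```text
clock: 29.1
tcp_pos: [0.5775, 0.1395, 0.0576]
orientation: [0.0, 0.69, 0.724, 0.0]
wrist_force: [0.4, 0.6, -0.3]
finger_gap: 0.0855
grip_force: 0.0
```

>>> carry_out(series=[{"travel":[0.13,0.93,0],"delta_rot":[0,0,0],"fingers":-1},{"travel":[0.13,0.93,0],"delta_rot":[0,0,0],"fingers":-1},{"travel":[0.13,0.93,0],"delta_rot":[0,0,0],"fingers":-1},{"travel":[0,0,0],"delta_rot":[0,0,0],"fingers":-1}])

```text
clock: 29.6
tcp_pos: [0.5872, 0.2103, 0.0567]
orientation: [0.0, 0.689, 0.725, 0.0]
wrist_force: [0.5, 0.3, -0.2]
finger_gap: 0.0856
grip_force: 0.0
```

```bash
python3 - <<'E'
from h import *
st=env.get_state();print(st['tcp_pos'],st['finger_gap'])
s=load('scene')  # wand-time picture, dish unobstructed: fit lid ellipse at z=.028
im=s['color'].astype(int); g=im.min(2).astype(np.uint8)
x0,y0=200,150; sub=g[y0:y0+50,x0:x0+50]; print(np.unique(sub//20*20,return_counts=True))
m=(sub>215).astype(np.uint8); cs,_=cv2.findContours(m,0,1); c=max(cs,key=cv2.contourArea); e=cv2.fitEllipse(cv2.convexHull(c)); print(e,cv2.contourArea(c)); u=np.array(e[0])+[x0,y0]; print(u,atz(s,u,.028))
print('sizes px expected', [proj(s,[.587+a,.208+b,.028]).round(1) for a,b in((.0315,0),(-.0315,0),(0,.0315),(0,-.0315))])
E
```

```text
[0.58716445 0.21034221 0.05670974] 0.08558925888046051
(array([ 40,  60,  80, 100, 120, 140, 160, 180, 200, 220, 240], dtype=uint8), array([  33,   36,   41,  118,   70,   33,   31,   31, 1827,   47,  233]))
((24.628446578979492, 23.056947708129883), (16.140478134155273, 22.231828689575195), 89.28092956542969) 211.5
[224.62844658 173.05694771] [0.58754141 0.20991171 0.028     ]
sizes px expected [array([231.9, 167.1]), array([218.1, 179.9]), array([215.9, 169.2]), array([234.4, 177.7])]
```

The dish lid fits at (0.5875, 0.209) in both views. Go down on it.

>>> carry_out(series=[{"travel":[0,-0.04,-1],"delta_rot":[0,0,0],"fingers":-1},{"travel":[0,0,-1],"delta_rot":[0,0,0],"fingers":-1},{"travel":[0,0,-0.9],"delta_rot":[0,0,0],"fingers":-1},{"travel":[0,0,-0.4],"delta_rot":[0,0,0],"fingers":-1},{"travel":[0,0,0],"delta_rot":[0,0,0],"fingers":-1}])

```text
clock: 30.22
tcp_pos: [0.5864, 0.207, -0.0265]
orientation: [-0.0, 0.69, 0.724, -0.001]
wrist_force: [-1.1, -0.8, -0.2]
finger_gap: 0.0855
grip_force: 0.0
```

>>> carry_out(series=[{"travel":[0,0,0],"delta_rot":[0,0,0],"fingers":0},{"travel":[0,0,0],"delta_rot":[0,0,0],"fingers":0},{"travel":[0,0,0],"delta_rot":[0,0,0],"fingers":0},{"travel":[0,0,0],"delta_rot":[0,0,0],"fingers":0}])

```text
clock: 30.72
tcp_pos: [0.5882, 0.2076, -0.0242]
orientation: [0.001, 0.69, 0.724, 0.001]
wrist_force: [-0.1, -1.2, 6.4]
finger_gap: 0.061
grip_force: 43.0
```

>>> carry_out(series=[{"travel":[0,0,0.4],"delta_rot":[0,0,0],"fingers":0},{"travel":[0,0,1],"delta_rot":[0,0,0],"fingers":0},{"travel":[0,0,1],"delta_rot":[0,0,0],"fingers":0},{"travel":[-0.66,-0.9,0.4],"delta_rot":[0,0,0],"fingers":0},{"travel":[-0.66,-0.9,0],"delta_rot":[0,0,0],"fingers":0}])

```text
clock: 31.35
tcp_pos: [0.5546, 0.1624, 0.0457]
orientation: [0.001, 0.689, 0.724, 0.001]
wrist_force: [-0.2, -0.5, -2.6]
finger_gap: 0.0608
grip_force: 43.9
```

>>> carry_out(series=[{"travel":[-0.66,-0.9,0],"delta_rot":[0,0,0],"fingers":0},{"travel":[-0.66,-0.9,0],"delta_rot":[0,0,0],"fingers":0},{"travel":[-0.66,-0.9,0],"delta_rot":[0,0,0],"fingers":0},{"travel":[-0.66,-0.9,0],"delta_rot":[0,0,0],"fingers":0},{"travel":[-0.66,-0.9,0],"delta_rot":[0,0,0],"fingers":0}])

```text
clock: 31.98
tcp_pos: [0.4709, 0.0493, 0.0446]
orientation: [0.0, 0.69, 0.724, 0.0]
wrist_force: [0.2, -0.8, -0.9]
finger_gap: 0.0608
grip_force: 43.9
```

>>> carry_out(series=[{"travel":[0,0,0],"delta_rot":[0,0,0],"fingers":0},{"travel":[0,0,0],"delta_rot":[0,0,0],"fingers":0}])

```text
clock: 32.22
tcp_pos: [0.4722, 0.0502, 0.0446]
orientation: [0.0, 0.69, 0.724, 0.001]
wrist_force: [0.0, -0.0, -0.9]
finger_gap: 0.061
grip_force: 43.9
```

>>> carry_out(series=[{"travel":[0,-0.06,-0.8],"delta_rot":[0,0,0],"fingers":0},{"travel":[0,0,-0.7],"delta_rot":[0,0,0],"fingers":0},{"travel":[0,0,-0.2],"delta_rot":[0,0,0],"fingers":0},{"travel":[0,0,0],"delta_rot":[0,0,0],"fingers":0}])

```text
clock: 32.72
tcp_pos: [0.4716, 0.0489, 0.0015]
orientation: [-0.0, 0.689, 0.724, -0.0]
wrist_force: [-0.3, -0.9, -1.6]
finger_gap: 0.061
grip_force: 43.9
```

>>> carry_out(series=[{"travel":[0,0,-0.1],"delta_rot":[0,0,0],"fingers":0},{"travel":[0,0,-0.08],"delta_rot":[0,0,0],"fingers":0},{"travel":[0,0,0],"delta_rot":[0,0,0],"fingers":0}])

```text
clock: 33.1
tcp_pos: [0.4715, 0.0485, -0.0028]
orientation: [0.0, 0.69, 0.724, 0.0]
wrist_force: [-0.4, 0.1, -1.3]
finger_gap: 0.0612
grip_force: 43.9
```

>>> carry_out(series=[{"travel":[0,0,-0.08],"delta_rot":[0,0,0],"fingers":0},{"travel":[0,0,-0.06],"delta_rot":[0,0,0],"fingers":0},{"travel":[0,0,0],"delta_rot":[0,0,0],"fingers":0}])

```text
clock: 33.48
tcp_pos: [0.4713, 0.0484, -0.0066]
orientation: [-0.0, 0.69, 0.724, -0.0]
wrist_force: [0.7, 0.4, -0.9]
finger_gap: 0.0609
grip_force: 43.9
```

>>> carry_out(series=[{"travel":[0,0,-0.06],"delta_rot":[0,0,0],"fingers":0},{"travel":[0,0,0],"delta_rot":[0,0,0],"fingers":0}])

```text
clock: 33.72
tcp_pos: [0.4713, 0.0485, -0.008]
orientation: [-0.0, 0.69, 0.724, -0.0]
wrist_force: [0.7, 0.9, -1.2]
finger_gap: 0.0608
grip_force: 43.9
```

>>> carry_out(series=[{"travel":[0,0,-0.04],"delta_rot":[0,0,0],"fingers":0},{"travel":[0,0,0],"delta_rot":[0,0,0],"fingers":0}])

```text
clock: 33.98
tcp_pos: [0.4714, 0.0485, -0.009]
orientation: [0.0, 0.69, 0.724, 0.0]
wrist_force: [-0.6, 0.5, -2.1]
finger_gap: 0.0609
grip_force: 43.9
```

>>> carry_out(series=[{"travel":[0,0,-0.04],"delta_rot":[0,0,0],"fingers":0},{"travel":[0,0,0],"delta_rot":[0,0,0],"fingers":0}])

```text
clock: 34.22
tcp_pos: [0.4715, 0.0485, -0.0093]
orientation: [0.0, 0.69, 0.724, 0.0]
wrist_force: [-3.0, 0.4, 5.3]
finger_gap: 0.0607
grip_force: 44.5
```

The dish touches bottom at the expected height. Release and retreat.

>>> carry_out(series=[{"travel":[0,0,0],"delta_rot":[0,0,0],"fingers":-0.85},{"travel":[0,0,0],"delta_rot":[0,0,0],"fingers":-0.85},{"travel":[0,0,0.6],"delta_rot":[0,0,0],"fingers":-0.85},{"travel":[0,0,1],"delta_rot":[0,0,0],"fingers":-0.85},{"travel":[0,0,1],"delta_rot":[0,0,0],"fingers":-0.85}])

```text
clock: 34.85
tcp_pos: [0.4713, 0.0485, 0.0555]
orientation: [-0.0, 0.69, 0.724, -0.0]
wrist_force: [0.6, -0.0, 0.0]
finger_gap: 0.0788
grip_force: 0.0
```

>>> carry_out(series=[{"travel":[-0.2,1,1],"delta_rot":[0,0,0],"fingers":-0.85},{"travel":[-0.2,1,1],"delta_rot":[0,0,0],"fingers":-0.85},{"travel":[-0.2,1,0],"delta_rot":[0,0,0],"fingers":-0.85},{"travel":[-0.2,1,0],"delta_rot":[0,0,0],"fingers":-0.85},{"travel":[-0.2,1,0],"delta_rot":[0,0,0],"fingers":-0.85}])

```text
clock: 35.48
tcp_pos: [0.4463, 0.1743, 0.1051]
orientation: [0.0, 0.69, 0.724, 0.0]
wrist_force: [0.5, -0.4, -0.3]
finger_gap: 0.0791
grip_force: 0.0
```

>>> carry_out(series=[{"travel":[-0.2,1,0],"delta_rot":[0,0,0],"fingers":-0.85},{"travel":[-0.2,1,0],"delta_rot":[0,0,0],"fingers":-0.85},{"travel":[0,0,0],"delta_rot":[0,0,0],"fingers":-0.85}])

```text
clock: 35.85
tcp_pos: [0.4361, 0.2246, 0.1049]
orientation: [0.0, 0.689, 0.725, 0.0]
wrist_force: [0.2, 0.1, 0.1]
finger_gap: 0.0794
grip_force: 0.0
```

```bash
python3 - <<'E'
from h import *
from fit import W
P=dict(avg=[.4766,-.0298,.0504])
t=snap('top');s=snap('scene')
for n,r in(('top',t),('scene',s)):
  im=r['color'].astype(int);g=im.min(2)
  u=proj(r,[.472,.05,.043]);ys,xs=np.mgrid[:420,:560];near=lambda u,d:np.hypot(xs-u[0],ys-u[1])<d
  m=((g>190)&(im.max(2)-g<30)&near(u,22)).astype(np.uint8)
  cs,_=cv2.findContours(m,0,1)
  if cs:
    c=max(cs,key=cv2.contourArea)
    if len(c)>5: e=cv2.fitEllipse(cv2.convexHull(c));print(n,'dish lid',cv2.contourArea(c),np.round(e[1],1),atz(r,e[0],.043).round(4))
  u=proj(r,[.4766,-.0298,.056]);m=(im[...,2]-im[...,1]>8)&(im[...,2]>im[...,0]+5)&(im.sum(2)<300)&near(u,11)
  if m.any():print(n,'lens',m.sum(),atz(r,(xs[m].mean(),ys[m].mean()),.056).round(4))
  # wand: dark pixels in slot region
  q=[proj(r,W(P['avg'],(.078+a,b),.023)) for a,b in((.011,.07),(.011,-.07),(-.011,-.07),(-.011,.07))]
  k=np.zeros((420,560),np.uint8);cv2.fillPoly(k,[np.int32(np.round(q))],1);m=(k>0)&(im.sum(2)<170)
  if m.any():
    pts=np.array([atz(r,(x,y),.023)[:2] for y,x in zip(*np.nonzero(m))]); d=np.linalg.svd(pts-pts.mean(0),full_matrices=False)[2][0]; pr=(pts-pts.mean(0))@d
    print(n,'wand',m.sum(),pts.mean(0).round(4),'dir',d.round(3),np.round(pts.mean(0)+d*pr.min(),4),np.round(pts.mean(0)+d*pr.max(),4))
  # red button
  u=proj(r,[.477,-.094,.028]);m=(im[...,0]-im[...,1]>40)&near(u,12)
  if m.any():print(n,'red',atz(r,(xs[m].mean(),ys[m].mean()),.028).round(4))
E
```

```text
(0,) [ 0.4771 -0.029   0.0484]
[[-0.4, -0.2], [0.1, -0.2], [2.1, 0.0], [-0.2, -0.3], [-0.3, 0.1], [-0.2, 0.4]]
(1,) [ 0.4744 -0.0318  0.0545]
[[0.4, -0.0], [-0.2, -0.0], [-0.2, -1.4], [-0.5, -0.5], [0.1, 1.1], [0.4, 1.1]]
(0, 1) [ 0.4766 -0.0298  0.0504]
[[-0.1, 0.1], [0.5, -0.9], [0.4, -0.1], [-0.4, -0.7], [2.5, 0.1], [-0.6, -2.2], [0.3, -0.0], [-0.6, -1.6], [0.1, 0.4], [-0.0, 0.1], [0.2, 0.6], [0.2, 0.2]]
dish [0.4725 0.0501 0.    ]
loupe [ 0.4766 -0.0298  0.    ]
keypad [ 0.4806 -0.1097  0.    ]
wand [ 0.5545 -0.0259  0.    ]
top dish lid 528.5 [26.  27.3] [0.4723 0.0506 0.043 ]
top lens 126 [ 0.4755 -0.0318  0.056 ]
top wand 139 [ 0.5561 -0.0455] dir [-0.061  0.998] [ 0.5589 -0.0902] [ 0.5534 -0.0012]
top red [ 0.4764 -0.0942  0.028 ]
scene dish lid 556.5 [31.4 39.6] [0.4811 0.0671 0.043 ]
scene lens 72 [ 0.4731 -0.033   0.056 ]
scene wand 23 [ 0.5536 -0.0464] dir [ 0.024 -1.   ] [0.5523 0.0063] [ 0.5546 -0.0905]
scene red [ 0.4761 -0.0942  0.028 ]
```

All the measured positions are within a few millimetres of the cut-out middles, and the robot is clear of everything. Handing in.

```bash
python3 -c "
from workcell import env
print(env.hand_in())"
```

```text
the job is handed in; nothing more can be done
None
```

I placed the wand, loupe, dish and keypad in their cut-outs and handed the job in at about 36 s; top-camera checks put the loupe, dish and keypad within about 3 mm and the wand about 1 mm from the middle, and the vial and marker were not touched, but hand-in returned no verdict.

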